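# Stand the lidded jars and tins in their drip dishes

## Robot

A 7-joint arm with a two-finger parallel gripper is mounted at the origin on the work surface. World frame = base frame: x ahead of the robot, y to its left, z up, the work surface at z = 0. Lengths are in m, angles in rad, forces in N, time in s.
With the tool pointing down it reaches from about 0.4 to 0.75 m from the base axis. Payload 19.5 kg.
Tool frame: the origin (TCP) lies at the very end of the fingers, on their centre line; the grasp point (between the pads) lies 19 mm behind it; z points along the fingers, y is the line along which they close (so a half turn about z gives the same grasp; the last joint's range is limited). The gripper opens to 85 mm and grips with 20 to 120 N. Pads are 22 mm wide; open, the fingers measure 114 mm over their backs; the gripper's body (76 mm by 85 mm) begins 54 mm behind the grasp point. The pads swing forward as they close: fully open they stand 13 mm farther back than shut.
Start: joints at [1.07, 0.707, -0.028, 1.485, 0.022, 0.951, -0.075], TCP at [0.255, -0.516, 0.21] pointing down, gripper open.
Joint ranges: [-2.71, 2.71], [-0.32, 2.16], [-1.57, 1.52], [0, 2.45], [-1.46, 4.6], [0, 2.02], [-2.83, 2.83]. Speed limits (rad/s): [1.89, 1.89, 2.57, 2.57, 3.01, 3.01, 3.01].

## Interface

Orientations are given as a unit quaternion [w, x, y, z].
In Python, from cell import manip gives the robot as it stands.
- The arm moves only by the tool arm_command, never from a script. Its argument "commands" is a list of rows, each an object with "jaw": the finger opening in mm, from 0 to 85.4; "travel": the shift along the tool's x, y, z in mm, a list of three; "delta_rot": the turn, a rotation vector about the tool's x, y, z in degrees, a list of three. In form: [{"jaw": jaw, "travel": [tx, ty, tz], "delta_rot": [ax, ay, az]}, ...]. A call has 1 to 12 rows; each row shifts and turns the commanded pose from where the row before left it, along the tool's axes as they then stand; what a row does not reach is not made up. A row lasts 1/10 s, in which the tool goes at most 50 mm and 8.59 degrees, less where a joint would pass 70% of its speed; a pose out of reach is approached as far as the arm can. A call is refused whole if a number of a shift passes 50 or a number of a turn 8.59, either way. A call with a gripper value outside its range is refused whole. The fingers move at their own pace and stop on an object; the grip force is fixed at half the most. Time passes only in rows, so rows that do not move let the fingers close. It gives the time, the measured TCP pose, the force, the opening and the grip force at its end, in the units of the state.
- manip.get_obs(): the state, without advancing time (a new reading comes with each control period).
- manip.capture(name): name is "side" or "top" or "wrist"; returns a dict with "color" (400x640x3 uint8, red, green, blue), "mtx" (3x3 intrinsics, pixels), "R" (3x3) and "t" (3): a world point X has camera coordinates R X + t. Camera axes: x right, y down, z forward; pixel columns grow to the right and rows downward; lengths in m; the calibration is good to about 2 mm. A picture is of the moment at which its call begins. There is no depth.
- manip.finish_job(): hands the job in; it is judged then, once.
The state is a dict: "time_s": time; "joint_positions": joint angles; "dq": joint speeds; "effort": joint torques, N m; "position": TCP position; "tcp_rot": TCP orientation; "force": force on the tool from outside, world axes, zero at the start; "ft_torque": the same for the moment, N m; "grip_width": opening from 0.0 (shut) to 1.0 (fully open); "grip_force": force on a finger pad.
Only numpy, scipy, OpenCV 4.12 (cv2) and the standard library are available. Lean on these libraries where they do the work, as an engineer would, in place of code of your own. Each camera call takes 0.05 s, during which the arm holds its last target. There are 200 camera calls.

## Task

Tidy the painter's bench: stand each of the four lidded containers in the wooden drip dish of its own shape and size - the large round jar in the large round dish, the small round jar in the small round dish, the square tin in the square dish and the oblong tin in the oblong dish. Set each one down gently, upright and flat on the floor of its dish, leaving the dishes flat on the bench. Leave the corked bottle and the open pot standing where they are.

Things in the scene. Friction and masses are not known exactly. Their poses are not given: they have to be found in the camera images.
- large_jar: large round jar, brown with a plain metal lid: diameter 64, height 72 mm, straight-sided (lid 62 across, top 18 mm). Loose, about 0.25 to 0.5 kg. Stands upright; origin: centre of the underside, z up.
- small_jar: small round jar, brown with a plain metal lid: diameter 42, height 58 mm, straight-sided (lid 40 across, top 18 mm). Loose, about 0.1 to 0.2 kg. Stands upright; origin: centre of the underside, z up.
- square_tin: square dark metal tin with lid: 52 x 52 mm in plan, height 64 mm, straight-sided. Loose, about 0.17 to 0.35 kg. Stands upright; origin: centre of the underside, z up, x and y along its sides.
- oblong_tin: oblong dark metal tin with lid: 78 mm along its x, 36 mm along its y, height 58 mm, straight-sided. Loose, about 0.15 to 0.3 kg. Stands upright; origin: centre of the underside, z up.
- large_round_dish: large round wooden drip dish, open above, lying loose on the bench (about 0.3 kg). Wall 4 mm, floor 4 mm thick (inner floor 4 mm above the origin), rim 14 mm high. Origin: centre of the underside, z up. Inner diameter 82, outer 90 mm.
- small_round_dish: small round wooden drip dish, open above, lying loose on the bench (about 0.3 kg). Wall 4 mm, floor 4 mm thick (inner floor 4 mm above the origin), rim 14 mm high. Origin: centre of the underside, z up. Inner diameter 60, outer 68 mm.
- square_dish: square wooden drip dish, open above, lying loose on the bench (about 0.3 kg). Wall 4 mm, floor 4 mm thick (inner floor 4 mm above the origin), rim 14 mm high. Origin: centre of the underside, z up. Inside 70 x 70, outside 78 x 78 mm, sides along its x and y.
- oblong_dish: oblong wooden drip dish, open above, lying loose on the bench (about 0.3 kg). Wall 4 mm, floor 4 mm thick (inner floor 4 mm above the origin), rim 14 mm high. Origin: centre of the underside, z up. Inside 96 mm along its x by 54 mm along its y, outside 104 x 62 mm.
- bottle: bystander: green glass bottle with a cork, 48 mm across, 120 mm high, standing loose. Origin: centre of the underside.
- open_pot: bystander: open white ceramic water pot without a lid, 60 mm across the rim, 75 mm high, standing loose. Origin: centre of the underside.
Mind the look-alikes: they are no part of the job. What is shaped like the square_dish but pink is not meant.

How it is judged:
By the outcome, as a careful person would: the job done as asked, in the order asked, and still so for the second after the job is handed in, with the robot touching nothing.
It also fails if it takes over 128 s, if anything falls off the work surface, if the arm or the gripper's body presses on something with over 40 N, if the wrist force passes 120 N, or if a joint passes its speed limit or range.

## Working session

There is one attempt and no reset: what is moved stays moved. The work goes in short steps, Python scripts to look and compute and a tool call to move; the robot and the scene stay as the last step left them, time stands still between calls to the robot, and variables do not carry over. Pictures are saved under pics/ and viewed, at most 14 in all, crops included, and the job is handed in when it is done.

Besides the shell and the picture viewer there is one more tool, called after "Request:" as name(argument=value, ...) on one line, values as JSON. arm_command: Moves the arm, as the interface text tells. Its arguments: {"type":"object","properties":{"commands":{"type":"array","items":{"type":"object","properties":{"jaw":{"type":"number"},"travel":{"type":"array","items":{"type":"number"}},"delta_rot":{"type":"array","items":{"type":"number"}}}}}},"required":["commands"]}

```bash
mkdir -p pics
python3 - <<'E'
from cell import manip
import cv2,numpy as np
for n in ("top","side"):
    c=manip.capture(n); cv2.imwrite(f"pics/{n}0.png",c["color"][:,:,::-1]); np.savez(f"{n}0.npz",**c)
    print(n,c["mtx"].tolist(),(-c["R"].T@c["t"]).round(3),c["R"].round(2).tolist())
o=manip.get_obs();print(o)
E
```

```text
top [[464.7333368953455, 0.0, 321.1866271605793], [0.0, 464.7333368953455, 196.40124965202915], [0.0, 0.0, 1.0]] [4.000e-01 1.000e-03 1.256e+00] [[0.03, -1.0, -0.01], [-0.99, -0.03, -0.11], [0.11, 0.01, -0.99]]
side [[371.20944568884494, 0.0, 321.7304550723484], [0.0, 371.20944568884494, 200.71029383728668], [0.0, 0.0, 1.0]] [0.011 0.698 0.592] [[-0.8, -0.6, 0.02], [-0.33, 0.42, -0.85], [0.5, -0.68, -0.53]]
{'time_s': 0.1, 'joint_positions': array([ 1.07032596,  0.70701717, -0.02761518,  1.48490579,  0.0220045 ,
        0.9509134 , -0.075527  ]), 'dq': array([-0.00093381, -0.00091106,  0.00018722, -0.00082989, -0.00094257,
        0.00101314,  0.00049111]), 'effort': array([ 2.20076035e-03, -8.84297705e+01,  1.23676423e+00, -2.36457467e+01,
        1.71363680e-02,  4.99656904e-03,  1.13185031e-04]), 'position': array([ 0.25452945, -0.51533055,  0.20969873]), 'tcp_rot': array([-4.54278573e-04,  9.73809374e-01,  2.27365524e-01, -1.22695355e-04]), 'force': array([0.23261601, 0.14521124, 0.01368017]), 'ft_torque': array([-0.01334122, -0.02473404, -0.01487783]), 'grip_force': 0.0, 'grip_width': 0.9982195241261899}
```

View pics/top0.png

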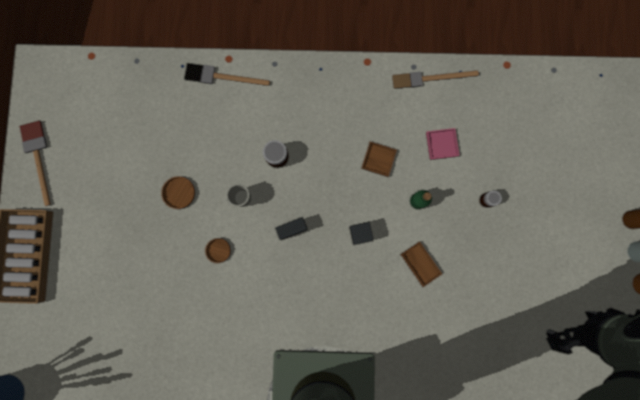

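View pics/side0.png

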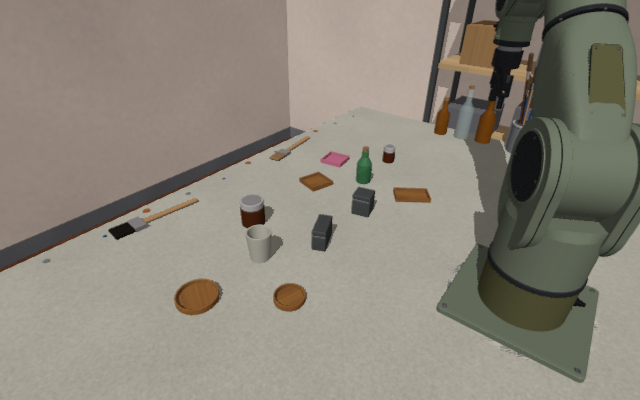

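The top view shows the large jar at (277,153), pot (239,195), round dishes at (179,192) and (219,250), oblong tin (293,228), square tin (362,232), square dish (380,158), pink decoy (443,143), oblong dish (422,264), bottle (421,199) and small jar (490,198). The side view agrees with this.

```bash
cat > h.py <<'E'
import numpy as np,cv2
def ray(c,uv,z):
    uv=np.atleast_2d(uv).astype(float)
    d=np.c_[uv,np.ones(len(uv))]@np.linalg.inv(c["mtx"]).T@c["R"]
    o=-c["R"].T@c["t"]
    return o+d*((z-o[2])/d[:,2])[:,None]
E
python3 - <<'E'
import cv2,numpy as np
from h import ray
c=np.load("top0.npz");im=c["color"][:,:,::-1]
crop=cv2.resize(im[125:290,155:515],None,fx=2.2,fy=2.2,interpolation=cv2.INTER_CUBIC);cv2.imwrite("pics/crop.png",cv2.convertScaleAbs(crop,alpha=1.6,beta=15))
hsv=cv2.cvtColor(np.ascontiguousarray(im),cv2.COLOR_BGR2HSV)
m=cv2.inRange(hsv,(3,120,50),(18,255,255));m[:, :150]=0;m[:,600:]=0;m[:125]=0;m[300:]=0
n,l,s,ce=cv2.connectedComponentsWithStats(m)
for i in range(1,n):
    if s[i,4]<150:continue
    cn=max(cv2.findContours((l==i).astype(np.uint8),0,1)[0],key=cv2.contourArea).reshape(-1,2)
    P=ray(c,cn,.014)[:,:2]*1000
    (x,y),wh,a=cv2.minAreaRect(P.astype(np.float32))
    print("dish",ce[i].round(1),"xy",round(x,1),round(y,1),np.round(wh,1),round(a,1),ray(c,ce[i],.012)[0].round(4))
for (u,v) in [(277,153),(490,198),(293,228),(362,232),(239,195),(421,199)]:
    print(u,v,hsv[v-3:v+4:3,u-3:u+4:3].reshape(-1,3).tolist())
E
```

```text
dish [378.9 158.7] xy 644.6 -135.5 [72.8 74.3] 73.7 [ 0.6448 -0.1358  0.012 ]
dish [178.6 192.2] xy 539.7 405.0 [82.1 81.4] 3.3 [0.5394 0.4038 0.012 ]
dish [218.1 249.9] xy 387.1 289.9 [58.2 61.7] 1.6 [0.3873 0.2889 0.012 ]
dish [421.  263.7] xy 365.9 -250.4 [98.5 58.5] 35.2 [ 0.3657 -0.2508  0.012 ]
277 153 [[0, 3, 91], [0, 3, 92], [0, 3, 92], [0, 3, 91], [0, 3, 92], [15, 6, 91], [0, 3, 93], [0, 3, 92], [30, 3, 92]]
490 198 [[0, 0, 110], [30, 3, 92], [30, 3, 90], [150, 2, 108], [150, 3, 91], [15, 6, 92], [30, 2, 109], [0, 3, 99], [0, 3, 92]]
293 228 [[80, 18, 43], [90, 12, 43], [90, 12, 43], [90, 18, 42], [100, 18, 43], [100, 18, 42], [83, 23, 44], [90, 23, 44], [100, 17, 44]]
362 232 [[105, 11, 45], [80, 17, 45], [100, 17, 44], [80, 18, 43], [98, 23, 44], [100, 17, 45], [90, 17, 45], [90, 12, 43], [90, 23, 44]]
239 195 [[24, 24, 53], [36, 19, 68], [35, 22, 69], [30, 15, 66], [30, 22, 70], [30, 18, 70], [30, 19, 67], [36, 18, 70], [35, 22, 71]]
421 199 [[67, 119, 62], [64, 104, 54], [15, 120, 83], [66, 131, 64], [67, 123, 56], [32, 87, 53], [68, 125, 63], [67, 125, 61], [67, 123, 52]]
```

View pics/crop.png

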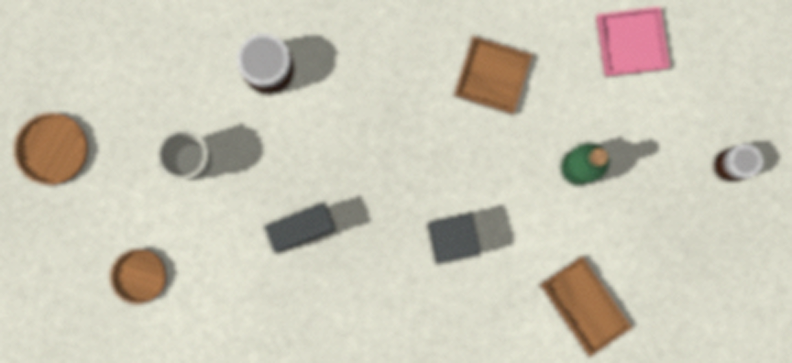

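Run:
```python
import cv2,numpy as np
from h import ray
c=np.load("top0.npz");im=c["color"][:,:,::-1]
S=4;big=cv2.resize(im,None,fx=S,fy=S,interpolation=cv2.INTER_CUBIC)
hsv=cv2.cvtColor(big,cv2.COLOR_BGR2HSV)
def w(p):return (np.asarray(p,float)+.5)/S-.5
def rect(m,box,z,name):
    x0,y0,x1,y1=[v*S for v in box]; k=np.zeros_like(m);k[y0:y1,x0:x1]=m[y0:y1,x0:x1]
    cn=max(cv2.findContours(k,0,1)[0],key=cv2.contourArea).reshape(-1,2)
    P=ray(c,w(cn),z)[:,:2]*1000
    r=cv2.minAreaRect(P.astype(np.float32)); 
    print(name,"rect",np.round(r[0],1),np.round(r[1],1),round(r[2],1),"circ",np.round(cv2.minEnclosingCircle(P.astype(np.float32)),1) if 0 else np.round(cv2.minEnclosingCircle(P.astype(np.float32))[0],1),round(2*cv2.minEnclosingCircle(P.astype(np.float32))[1],1))
dark=cv2.inRange(hsv,(0,0,0),(180,60,62))
rect(dark,(270,210,312,245),.029,"oblong_tin"); rect(dark,(343,212,375,250),.032,"square_tin")
wood=cv2.inRange(hsv,(0,75,25),(22,255,255))
rect(wood,(155,170,203,215),.007,"Ldish");rect(wood,(200,233,240,268),.007,"Sdish");rect(wood,(355,135,405,182),.007,"sqdish");rect(wood,(395,238,450,292),.007,"obdish")
# lids: print hue/sat profile
sat=hsv
for v,us in ((153,range(258,312,3)),(198,range(474,516,3))):
    print([tuple(int(t) for t in cv2.cvtColor(np.ascontiguousarray(im[v:v+1,u:u+1]),cv2.COLOR_BGR2HSV)[0,0]) for u in us])
g=cv2.cvtColor(big,cv2.COLOR_BGR2GRAY)
for nm,(x0,y0,x1,y1),d,z in (("Ljar",(255,132,300,172),62,.072),("Sjar",(475,183,508,212),40,.058)):
    k=g[y0*S:y1*S,x0*S:x1*S]; R=d/2/1000*464.7/(1.256-z)*S
    h=cv2.HoughCircles(k,cv2.HOUGH_GRADIENT,1.0,100,param1=60,param2=8,minRadius=int(R*.9),maxRadius=int(R*1.1))
    for q in h[0][:2]:
        uv=w(q[:2]+[x0*S,y0*S]);print(nm,uv,q[2],R,ray(c,uv,z)[0].round(4))
```

```text
oblong_tin rect [449.   91.8] [39.1 82.1] 23.4 circ [450.4  92.5] 85.3
square_tin rect [442.7 -91.1] [49.4 57.3] 14.6 circ [442.6 -91.1] 70.8
Ldish rect [540.2 407.7] [91.  88.1] 83.8 circ [540.1 407.7] 92.0
Sdish rect [386.7 291.5] [64.8 67.3] 11.6 circ [386.5 291.3] 68.4
sqdish rect [ 645.9 -136.6] [78.4 79.1] 73.7 circ [ 646.3 -136.7] 106.2
obdish rect [ 365.8 -251.8] [103.8  63.8] 35.6 circ [ 366.3 -251.9] 117.8
[(27, 22, 127), (30, 18, 128), (30, 2, 115), (30, 3, 92), (0, 3, 93), (30, 3, 92), (0, 3, 92), (0, 6, 92), (0, 3, 93), (0, 0, 99), (21, 36, 49), (30, 22, 69), (30, 18, 70), (30, 22, 69), (35, 22, 69), (30, 27, 67), (34, 23, 77), (27, 22, 128)]
[(30, 22, 126), (27, 21, 123), (11, 58, 48), (9, 71, 50), (0, 0, 101), (0, 0, 93), (0, 3, 90), (0, 3, 91), (60, 3, 93), (40, 8, 99), (30, 23, 66), (30, 21, 73), (30, 21, 122), (30, 22, 127)]
Ljar [276.   155.25] 47.9 48.667905405405406 [0.6355 0.1372 0.072 ]
Sjar [486.5 199.5] 29.9 31.03171953255426 [ 0.5359 -0.4096  0.058 ]
```

Run:
```python
import cv2,numpy as np
from h import ray
c=np.load("top0.npz");im=np.ascontiguousarray(c["color"][:,:,::-1]);S=4
big=cv2.resize(im,None,fx=S,fy=S,interpolation=cv2.INTER_CUBIC);hsv=cv2.cvtColor(big,cv2.COLOR_BGR2HSV)
m=cv2.inRange(hsv,(0,0,75),(180,13,125))
for nm,(x0,y0,x1,y1),z in (("Ljar",(255,132,300,172),.072),("Sjar",(475,183,508,212),.058)):
    k=np.zeros_like(m);k[y0*S:y1*S,x0*S:x1*S]=m[y0*S:y1*S,x0*S:x1*S]
    cn=max(cv2.findContours(k,0,1)[0],key=cv2.contourArea).reshape(-1,2)
    P=(ray(c,(cn+.5)/S-.5,z)[:,:2]*1000).astype(np.float32)
    print(nm,cv2.minEnclosingCircle(P),cv2.fitEllipse(P),cn.min(0)/S,cn.max(0)/S)
```

```text
Ljar ((646.00732421875, 141.74676513671875), 32.61262512207031) ((645.7298583984375, 141.9821014404297), (61.394046783447266, 62.594383239746094), 70.3589859008789) [262.5  139.75] [286.5 163.5]
Sjar ((540.5306396484375, -426.70208740234375), 23.0013427734375) ((541.0982055664062, -426.7421875), (40.25387191772461, 45.147457122802734), 15.619065284729004) [484.75 190.  ] [502.25 206.  ]
```

```bash
cat > go.py <<'E'
# usage: go.py x y z yaw (mm, deg): turn about tool z, then travel in tool axes after the turn
import sys
from cell import manip
import numpy as np
from scipy.spatial.transform import Rotation as Ro
x,y,z,yaw=map(float,sys.argv[1:5]);o=manip.get_obs();q=o["tcp_rot"]
R=Ro.from_quat([q[1],q[2],q[3],q[0]]);M=R.as_matrix();cy=np.degrees(np.arctan2(M[1,0],M[0,0]))
turn=(cy-yaw+180)%360-180
T=(R*Ro.from_rotvec([0,0,np.radians(turn)])).as_matrix()
t=T.T@(np.array([x,y,z])-o["position"]*1000)
print("yaw",cy.round(2),"pos",(o["position"]*1000).round(1),"tilt",np.degrees(np.arccos(-M[2,2])).round(2),"t",o["time_s"],"F",o["force"].round(1),"grip",o["grip_width"].round(3),o["grip_force"],"q7",o["joint_positions"][6].round(2))
print("TURN",turn.round(2),"TRAVEL",t.round(1),"len",np.linalg.norm(t).round(1))
E
python3 go.py 646 142 210 77
```

```text
Traceback (most recent call last):
  File "go.py", line 11, in <module>
    print("yaw",cy.round(2),"pos",(o["position"]*1000).round(1),"tilt",np.degrees(np.arccos(-M[2,2])).round(2),"t",o["time_s"],"F",o["force"].round(1),"grip",o["grip_width"].round(3),o["grip_force"],"q7",o["joint_positions"][6].round(2))
                                                                                                                                                              ^^^^^^^^^^^^^^^^^^^^^
AttributeError: 'float' object has no attribute 'round'
```

Request:
arm_command(commands=[{"jaw": 85,"travel": [0,0,0],"delta_rot": [0,0,-8.45]},{"jaw": 85,"travel": [0,0,0],"delta_rot": [0,0,-8.45]},{"jaw": 85,"travel": [0,0,0],"delta_rot": [0,0,-8.45]},{"jaw": 85,"travel": [0,0,0],"delta_rot": [0,0,-8.45]},{"jaw": 85,"travel": [0,0,0],"delta_rot": [0,0,-8.45]},{"jaw": 85,"travel": [0,0,0],"delta_rot": [0,0,-8.45]},{"jaw": 85,"travel": [40,13,0]},{"jaw": 85,"travel": [40,13,0]},{"jaw": 85,"travel": [40,13,0]},{"jaw": 85,"travel": [40,13,0]},{"jaw": 85,"travel": [40,13,0]},{"jaw": 85,"travel": [40,13,0]}])

```text
invalid input at $.commands[6]: expected keys jaw, travel, delta_rot
```

```bash
python3 go.py 646 142 210 77
```

```text
Traceback (most recent call last):
  File "go.py", line 11, in <module>
    print("yaw",cy.round(2),"pos",(o["position"]*1000).round(1),"tilt",np.degrees(np.arccos(-M[2,2])).round(2),"t",o["time_s"],"F",o["force"].round(1),"grip",o["grip_width"].round(3),o["grip_force"],"q7",o["joint_positions"][6].round(2))
                                                                                                                                                              ^^^^^^^^^^^^^^^^^^^^^
AttributeError: 'float' object has no attribute 'round'
```

Request:
arm_command(commands=[{"jaw": 85,"travel": [0,0,0],"delta_rot": [0,0,-8.45]},{"jaw": 85,"travel": [0,0,0],"delta_rot": [0,0,-8.45]},{"jaw": 85,"travel": [0,0,0],"delta_rot": [0,0,-8.45]},{"jaw": 85,"travel": [0,0,0],"delta_rot": [0,0,-8.45]},{"jaw": 85,"travel": [0,0,0],"delta_rot": [0,0,-8.45]},{"jaw": 85,"travel": [0,0,0],"delta_rot": [0,0,-8.45]},{"jaw": 85,"travel": [40,13,0],"delta_rot": [0,0,0]},{"jaw": 85,"travel": [40,13,0],"delta_rot": [0,0,0]},{"jaw": 85,"travel": [40,13,0],"delta_rot": [0,0,0]},{"jaw": 85,"travel": [40,13,0],"delta_rot": [0,0,0]},{"jaw": 85,"travel": [40,13,0],"delta_rot": [0,0,0]},{"jaw": 85,"travel": [40,13,0],"delta_rot": [0,0,0]}])

```text
time_s: 1.3
position: [0.3852, -0.2977, 0.21]
tcp_rot: [-0.0, 0.783, 0.622, -0.0]
force: [0.4, -0.1, -1.2]
grip_width: 0.997
grip_force: 0.0
```

```bash
sed -i 's/o\["grip_width"\].round(3)/round(o["grip_width"],3)/' go.py; python3 go.py 646 142 210 77
```

```text
yaw 76.97 pos [ 385.2 -297.7  210. ] tilt 0.02 t 1.3 F [ 0.4 -0.1 -1.2] grip 0.997 0.0 q7 0.16
TURN -0.03 TRAVEL [487.1 155.2   0. ] len 511.2
```

Request:
arm_command(commands=[{"jaw": 85,"travel": [42,13.4,0],"delta_rot": [0,0,0]},{"jaw": 85,"travel": [42,13.4,0],"delta_rot": [0,0,0]},{"jaw": 85,"travel": [42,13.4,0],"delta_rot": [0,0,0]},{"jaw": 85,"travel": [42,13.4,0],"delta_rot": [0,0,0]},{"jaw": 85,"travel": [42,13.4,0],"delta_rot": [0,0,0]},{"jaw": 85,"travel": [42,13.4,0],"delta_rot": [0,0,0]},{"jaw": 85,"travel": [42,13.4,0],"delta_rot": [0,0,0]},{"jaw": 85,"travel": [42,13.4,0],"delta_rot": [0,0,0]},{"jaw": 85,"travel": [42,13.4,0],"delta_rot": [0,0,0]},{"jaw": 85,"travel": [42,13.4,0],"delta_rot": [0,0,0]},{"jaw": 85,"travel": [42,13.4,0],"delta_rot": [0,0,0]},{"jaw": 85,"travel": [25,7.8,0],"delta_rot": [0,0,0]}])

```text
time_s: 2.5
position: [0.6459, 0.1437, 0.2094]
tcp_rot: [-0.001, 0.782, 0.623, -0.0]
force: [-1.5, -0.1, -0.3]
grip_width: 1.001
grip_force: 0.0
```

```bash
python3 go.py 646 142 30 77
python3 - <<'E'
from cell import manip
import cv2,numpy as np
from h import ray
c=manip.capture("wrist");np.savez("w1.npz",**c);im=c["color"][:,:,::-1].copy()
# expected lid-centre pixel
X=c["R"]@[.646,.142,.072]+c["t"];p=c["mtx"]@X;print((p/p[2])[:2],X,(-c["R"].T@c["t"]))
cv2.imwrite("pics/w1.png",im)
E
```

```text
yaw 77.12 pos [645.9 143.7 209.4] tilt 0.08 t 2.5 F [-1.5 -0.1 -0.3] grip 1.001 0.0 q7 -0.59
TURN 0.12 TRAVEL [ -1.8   0.6 179.4] len 179.4
[319.96678767 171.12601992] [-1.00496593e-04 -1.56043807e-02  3.11324391e-01] [0.66407038 0.21980123 0.3733085 ]
```

View pics/w1.png

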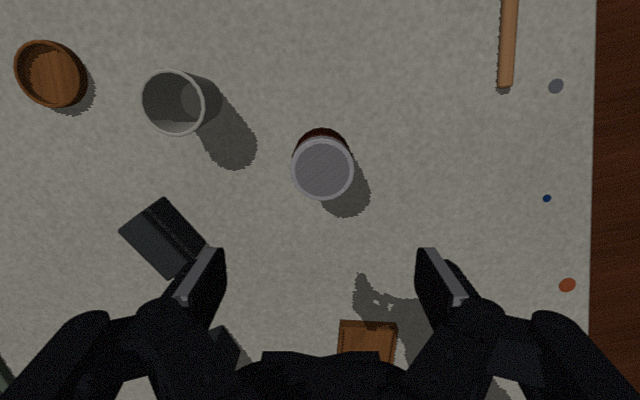

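The wrist view shows the large jar's lid at (323,168), against a predicted (320,171), so the position holds to about 3 mm.

```bash
python3 - <<'E'
import numpy as np
from h import ray
c=np.load("w1.npz");print(c["mtx"][0,0],ray(c,[[323,168],[292,168],[354,168]],.072).round(4))
E
python3 go.py 646 142 20 77
```

```text
327.36574990863693 [[0.6495 0.1443 0.072 ]
 [0.6208 0.1509 0.072 ]
 [0.6781 0.1378 0.072 ]]
yaw 77.26 pos [646.5 146.8 208.9] tilt 0.17 t 2.55 F [ 2.   4.9 -0.4] grip 0.996 0.0 q7 -0.59
TURN 0.26 TRAVEL [ -5.2   1.  188.9] len 188.9
```

Request:
arm_command(commands=[{"jaw": 85,"travel": [1,1,20],"delta_rot": [0,0,0]},{"jaw": 85,"travel": [0,0,30],"delta_rot": [0,0,0]},{"jaw": 85,"travel": [0,0,30],"delta_rot": [0,0,0]},{"jaw": 85,"travel": [0,0,30],"delta_rot": [0,0,0]},{"jaw": 85,"travel": [0,0,20],"delta_rot": [0,0,0]},{"jaw": 85,"travel": [0,0,20],"delta_rot": [0,0,0]},{"jaw": 85,"travel": [0,0,20],"delta_rot": [0,0,0]},{"jaw": 85,"travel": [0,0,15],"delta_rot": [0,0,0]},{"jaw": 85,"travel": [0,0,5],"delta_rot": [0,0,0]},{"jaw": 85,"travel": [0,0,0],"delta_rot": [0,0,0]}])

```text
time_s: 3.55
position: [0.6466, 0.141, 0.0198]
tcp_rot: [-0.0, 0.783, 0.622, -0.0]
force: [0.1, 0.3, -0.3]
grip_width: 0.996
grip_force: 0.0
```

```bash
python3 go.py 647.5 143 20 77
```

```text
yaw 76.99 pos [646.6 141.   19.8] tilt 0.04 t 3.55 F [ 0.1  0.3 -0.3] grip 0.996 0.0 q7 -0.63
TURN -0.01 TRAVEL [ 2.1  0.5 -0.2] len 2.2
```

Request:
arm_command(commands=[{"jaw": 70,"travel": [2,0,0],"delta_rot": [0,0,0]},{"jaw": 62,"travel": [0,0,0],"delta_rot": [0,0,0]},{"jaw": 50,"travel": [0,0,0],"delta_rot": [0,0,0]},{"jaw": 50,"travel": [0,0,0],"delta_rot": [0,0,0]},{"jaw": 50,"travel": [0,0,0],"delta_rot": [0,0,0]},{"jaw": 50,"travel": [0,0,0],"delta_rot": [0,0,0]},{"jaw": 50,"travel": [0,0,0],"delta_rot": [0,0,0]},{"jaw": 50,"travel": [0,0,0],"delta_rot": [0,0,0]}])

```text
time_s: 4.35
position: [0.6475, 0.1436, 0.0217]
tcp_rot: [-0.0, 0.783, 0.622, 0.001]
force: [-4.8, 1.1, 14.1]
grip_width: 0.713
grip_force: 63.2
```

Request:
arm_command(commands=[{"jaw": 50,"travel": [0,0,-5],"delta_rot": [0,0,0]},{"jaw": 50,"travel": [0,0,-15],"delta_rot": [0,0,0]},{"jaw": 50,"travel": [0,0,-20],"delta_rot": [0,0,0]},{"jaw": 50,"travel": [0,0,-25],"delta_rot": [0,0,0]},{"jaw": 50,"travel": [0,0,-25],"delta_rot": [0,0,0]},{"jaw": 50,"travel": [0,0,-25],"delta_rot": [0,0,0]},{"jaw": 50,"travel": [0,0,-10],"delta_rot": [0,0,0]},{"jaw": 50,"travel": [0,0,-5],"delta_rot": [0,0,0]},{"jaw": 50,"travel": [0,0,0],"delta_rot": [0,0,0]}])

```text
time_s: 5.25
position: [0.6471, 0.143, 0.1501]
tcp_rot: [-0.0, 0.783, 0.622, -0.0]
force: [0.4, -0.6, -4.9]
grip_width: 0.709
grip_force: 66.6
```

```bash
python3 go.py 540 407.5 150 77
```

```text
yaw 76.99 pos [647.1 143.  150.1] tilt 0.01 t 5.25 F [ 0.4 -0.6 -4.9] grip 0.709 66.58590495586395 q7 -0.61
TURN -0.01 TRAVEL [ 2.336e+02 -1.639e+02  1.000e-01] len 285.4
```

Request:
arm_command(commands=[{"jaw": 50,"travel": [15,-10.4,0],"delta_rot": [0,0,0]},{"jaw": 50,"travel": [30,-21,0],"delta_rot": [0,0,0]},{"jaw": 50,"travel": [34,-24,0],"delta_rot": [0,0,0]},{"jaw": 50,"travel": [34,-24,0],"delta_rot": [0,0,0]},{"jaw": 50,"travel": [34,-24,0],"delta_rot": [0,0,0]},{"jaw": 50,"travel": [34,-24,0],"delta_rot": [0,0,0]},{"jaw": 50,"travel": [30,-21,0],"delta_rot": [0,0,0]},{"jaw": 50,"travel": [16,-11,0],"delta_rot": [0,0,0]},{"jaw": 50,"travel": [6.6,-4.5,0],"delta_rot": [0,0,0]},{"jaw": 50,"travel": [0,0,0],"delta_rot": [0,0,0]},{"jaw": 50,"travel": [0,0,0],"delta_rot": [0,0,0]}])

```text
time_s: 6.35
position: [0.5408, 0.4061, 0.1498]
tcp_rot: [0.0, 0.783, 0.622, -0.0]
force: [0.9, -0.7, -4.7]
grip_width: 0.71
grip_force: 66.6
```

```bash
python3 go.py 540 407.5 27 77
```

```text
yaw 76.91 pos [540.8 406.1 149.8] tilt 0.06 t 6.35 F [ 0.9 -0.7 -4.7] grip 0.71 66.57024264335632 q7 -1.0
TURN -0.09 TRAVEL [  1.3  -1.2 122.8] len 122.8
```

Request:
arm_command(commands=[{"jaw": 50,"travel": [1,-1,15],"delta_rot": [0,0,0]},{"jaw": 50,"travel": [0,0,25],"delta_rot": [0,0,0]},{"jaw": 50,"travel": [0,0,25],"delta_rot": [0,0,0]},{"jaw": 50,"travel": [0,0,20],"delta_rot": [0,0,0]},{"jaw": 50,"travel": [0,0,15],"delta_rot": [0,0,0]},{"jaw": 50,"travel": [0,0,10],"delta_rot": [0,0,0]},{"jaw": 50,"travel": [0,0,7],"delta_rot": [0,0,0]},{"jaw": 50,"travel": [0,0,3],"delta_rot": [0,0,0]},{"jaw": 50,"travel": [0,0,1],"delta_rot": [0,0,0]},{"jaw": 50,"travel": [0,0,0],"delta_rot": [0,0,0]},{"jaw": 50,"travel": [0,0,0],"delta_rot": [0,0,0]}])

```text
time_s: 7.45
position: [0.5396, 0.4089, 0.0297]
tcp_rot: [-0.0, 0.783, 0.622, 0.0]
force: [-0.2, 0.6, -3.8]
grip_width: 0.706
grip_force: 66.6
```

```bash
python3 go.py 540 407.5 25 77
```

```text
yaw 76.99 pos [539.6 408.9  29.7] tilt 0.05 t 7.45 F [-0.2  0.6 -3.8] grip 0.706 66.63169294595718 q7 -1.02
TURN -0.01 TRAVEL [-1.3  0.7  4.7] len 4.9
```

Request:
arm_command(commands=[{"jaw": 50,"travel": [0,0,1],"delta_rot": [0,0,0]},{"jaw": 50,"travel": [0,0,1],"delta_rot": [0,0,0]},{"jaw": 50,"travel": [0,0,1],"delta_rot": [0,0,0]},{"jaw": 50,"travel": [0,0,0.5],"delta_rot": [0,0,0]},{"jaw": 50,"travel": [0,0,0],"delta_rot": [0,0,0]}])

```text
time_s: 7.95
position: [0.5393, 0.4087, 0.0258]
tcp_rot: [-0.0, 0.783, 0.622, 0.0]
force: [-2.1, -0.6, -0.1]
grip_width: 0.707
grip_force: 67.2
```

Request:
arm_command(commands=[{"jaw": 60,"travel": [0,0,0],"delta_rot": [0,0,0]},{"jaw": 68,"travel": [0,0,0],"delta_rot": [0,0,0]},{"jaw": 76,"travel": [0,0,0],"delta_rot": [0,0,0]},{"jaw": 85,"travel": [0,0,0],"delta_rot": [0,0,0]},{"jaw": 85,"travel": [0,0,0],"delta_rot": [0,0,0]},{"jaw": 85,"travel": [0,0,0],"delta_rot": [0,0,0]},{"jaw": 85,"travel": [0,0,-15],"delta_rot": [0,0,0]},{"jaw": 85,"travel": [0,0,-30],"delta_rot": [0,0,0]},{"jaw": 85,"travel": [0,0,-40],"delta_rot": [0,0,0]},{"jaw": 85,"travel": [0,0,-40],"delta_rot": [0,0,0]},{"jaw": 85,"travel": [0,0,-40],"delta_rot": [0,0,0]},{"jaw": 85,"travel": [0,0,-20],"delta_rot": [0,0,0]}])

```text
time_s: 9.15
position: [0.54, 0.4092, 0.2156]
tcp_rot: [-0.0, 0.783, 0.622, 0.002]
force: [-0.3, -0.2, -0.5]
grip_width: 0.995
grip_force: 0.0
```

```bash
python3 go.py 541 -429 210 52
```

```text
yaw 76.98 pos [540.  409.2 215.6] tilt 0.28 t 9.15 F [-0.3 -0.2 -0.5] grip 0.995 0.0 q7 -0.99
TURN 24.98 TRAVEL [-659.9  516.9    2.8] len 838.2
```

Request:
arm_command(commands=[{"jaw": 85,"travel": [0,0,0],"delta_rot": [0,0,8.33]},{"jaw": 85,"travel": [0,0,0],"delta_rot": [0,0,8.33]},{"jaw": 85,"travel": [0,0,0],"delta_rot": [0,0,8.33]},{"jaw": 85,"travel": [-18,14.1,0],"delta_rot": [0,0,0]},{"jaw": 85,"travel": [-36,28.2,0],"delta_rot": [0,0,0]},{"jaw": 85,"travel": [-36,28.2,0],"delta_rot": [0,0,0]},{"jaw": 85,"travel": [-36,28.2,0],"delta_rot": [0,0,0]},{"jaw": 85,"travel": [-36,28.2,0],"delta_rot": [0,0,0]},{"jaw": 85,"travel": [-36,28.2,0],"delta_rot": [0,0,0]},{"jaw": 85,"travel": [-36,28.2,0],"delta_rot": [0,0,0]},{"jaw": 85,"travel": [-36,28.2,0],"delta_rot": [0,0,0]},{"jaw": 85,"travel": [-36,28.2,0],"delta_rot": [0,0,0]}])

```text
time_s: 10.35
position: [0.5397, 0.0182, 0.2119]
tcp_rot: [0.0, 0.899, 0.438, 0.001]
force: [1.2, 1.0, 0.2]
grip_width: 0.993
grip_force: 0.0
```

```bash
python3 go.py 541 -429 210 52
```

```text
yaw 52.0 pos [539.7  18.2 211.9] tilt 0.08 t 10.35 F [1.2 1.  0.2] grip 0.993 0.0 q7 -0.81
TURN 0.0 TRAVEL [-351.6  276.4    1.8] len 447.2
```

Request:
arm_command(commands=[{"jaw": 85,"travel": [-36,28.2,0],"delta_rot": [0,0,0]},{"jaw": 85,"travel": [-36,28.2,0],"delta_rot": [0,0,0]},{"jaw": 85,"travel": [-36,28.2,0],"delta_rot": [0,0,0]},{"jaw": 85,"travel": [-36,28.2,0],"delta_rot": [0,0,0]},{"jaw": 85,"travel": [-36,28.2,0],"delta_rot": [0,0,0]},{"jaw": 85,"travel": [-36,28.2,0],"delta_rot": [0,0,0]},{"jaw": 85,"travel": [-36,28.2,0],"delta_rot": [0,0,0]},{"jaw": 85,"travel": [-36,28.2,0],"delta_rot": [0,0,0]},{"jaw": 85,"travel": [-36,28.2,0],"delta_rot": [0,0,0]},{"jaw": 85,"travel": [-22,17.2,0],"delta_rot": [0,0,0]},{"jaw": 85,"travel": [-7,5.5,0],"delta_rot": [0,0,0]},{"jaw": 85,"travel": [0,0,0],"delta_rot": [0,0,0]}])

```text
time_s: 11.55
position: [0.5398, -0.4296, 0.2111]
tcp_rot: [0.0, 0.899, 0.438, -0.0]
force: [0.5, 0.5, -0.3]
grip_width: 0.994
grip_force: 0.0
```

```bash
cat > look.py <<'E'
import sys,cv2,numpy as np
from cell import manip
for n in sys.argv[2:]:
    c=manip.capture(n);f=f"{n}{sys.argv[1]}";np.savez(f+".npz",**c);cv2.imwrite(f"pics/{f}.png",c["color"][:,:,::-1])
E
python3 look.py 2 wrist top; python3 go.py 541 -429 18 52
python3 - <<'E'
import numpy as np,cv2
from h import ray
def lid(f,z,lo,hi,xy,name,thr=13):
    c=np.load(f);h=cv2.cvtColor(c["color"],cv2.COLOR_RGB2HSV)
    X=c["R"]@[*xy,z]+c["t"];p=c["mtx"]@X;p=(p/p[2])[:2]
    m=cv2.inRange(h,(0,0,lo),(180,thr,hi));n,l,s,ce=cv2.connectedComponentsWithStats(m)
    for i in range(1,n):
        if s[i,4]>60 and np.hypot(*(ce[i]-p))<45: print(name,p.round(1),ce[i].round(1),s[i],ray(c,ce[i],z)[0].round(4))
lid("wrist2.npz",.058,75,160,(.541,-.429),"Sj")
lid("top2.npz",.076,75,125,(.540,.4075),"Lj")
E
```

```text
yaw 52.02 pos [ 540.6 -427.6  211.3] tilt 0.04 t 11.65 F [-1.2  0.7  0.2] grip 0.993 0.0 q7 -0.1
TURN 0.02 TRAVEL [ -1.    1.1 193.3] len 193.3
Sj [320.1 164.3] [320.9 161.5] [ 302  141   39   41 1093] [ 0.5434 -0.4273  0.058 ]
Lj [169.4 188.9] [170.1 190. ] [159 178  23  25 426] [0.5374 0.4054 0.076 ]
```

View pics/wrist2.png

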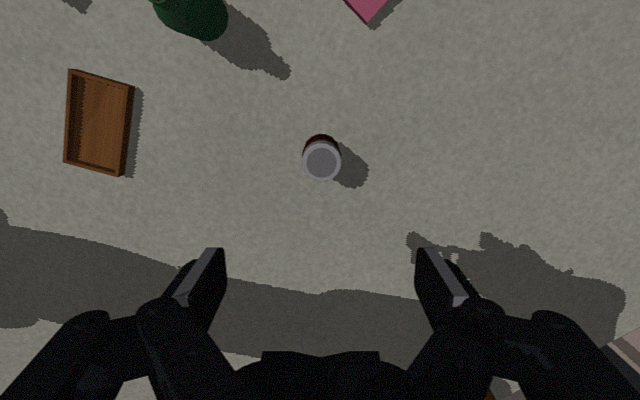

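View pics/top2.png

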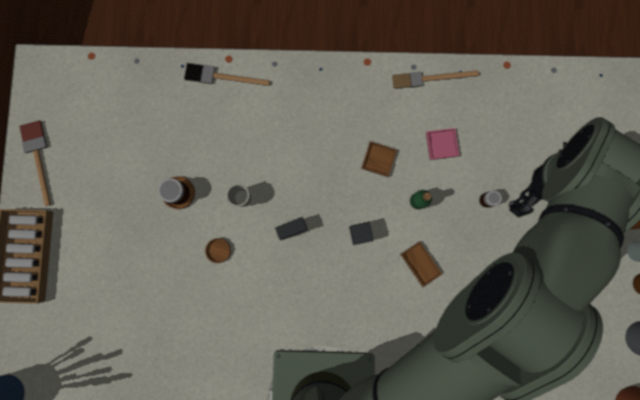

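The large jar's lid is at (170,190), inside its dish. The small jar's lid is at (321,161) in the wrist view, agreeing with the earlier estimate.

Request:
arm_command(commands=[{"jaw": 85,"travel": [1.5,0.5,23],"delta_rot": [0,0,0]},{"jaw": 85,"travel": [0,0,30],"delta_rot": [0,0,0]},{"jaw": 80,"travel": [0,0,30],"delta_rot": [0,0,0]},{"jaw": 75,"travel": [0,0,30],"delta_rot": [0,0,0]},{"jaw": 70,"travel": [0,0,25],"delta_rot": [0,0,0]},{"jaw": 70,"travel": [0,0,20],"delta_rot": [0,0,0]},{"jaw": 70,"travel": [0,0,15],"delta_rot": [0,0,0]},{"jaw": 70,"travel": [0,0,12],"delta_rot": [0,0,0]},{"jaw": 70,"travel": [0,0,5],"delta_rot": [0,0,0]},{"jaw": 70,"travel": [0,0,3],"delta_rot": [0,0,0]},{"jaw": 70,"travel": [0,0,0],"delta_rot": [0,0,0]}])

```text
time_s: 12.75
position: [0.5418, -0.4276, 0.0179]
tcp_rot: [0.0, 0.899, 0.438, 0.0]
force: [0.1, -0.1, 0.6]
grip_width: 0.822
grip_force: 0.0
```

Request:
arm_command(commands=[{"jaw": 60,"travel": [0,0,0],"delta_rot": [0,0,0]},{"jaw": 52,"travel": [0,0,0],"delta_rot": [0,0,0]},{"jaw": 46,"travel": [0,0,0],"delta_rot": [0,0,0]},{"jaw": 40,"travel": [0,0,0],"delta_rot": [0,0,0]},{"jaw": 30,"travel": [0,0,0],"delta_rot": [0,0,0]},{"jaw": 30,"travel": [0,0,0],"delta_rot": [0,0,0]},{"jaw": 30,"travel": [0,0,0],"delta_rot": [0,0,0]},{"jaw": 30,"travel": [0,0,0],"delta_rot": [0,0,0]},{"jaw": 30,"travel": [0,0,0],"delta_rot": [0,0,0]}])

```text
time_s: 13.65
position: [0.5421, -0.4278, 0.0182]
tcp_rot: [0.001, 0.899, 0.438, 0.0]
force: [0.1, -0.3, 6.4]
grip_width: 0.446
grip_force: 59.6
```

Request:
arm_command(commands=[{"jaw": 30,"travel": [0,0,-5],"delta_rot": [0,0,0]},{"jaw": 30,"travel": [0,0,-15],"delta_rot": [0,0,0]},{"jaw": 30,"travel": [0,0,-25],"delta_rot": [0,0,0]},{"jaw": 30,"travel": [0,0,-30],"delta_rot": [0,0,0]},{"jaw": 30,"travel": [0,0,-30],"delta_rot": [0,0,0]},{"jaw": 30,"travel": [0,0,-30],"delta_rot": [0,0,0]},{"jaw": 30,"travel": [0,0,-25],"delta_rot": [0,0,0]},{"jaw": 30,"travel": [0,0,-10],"delta_rot": [0,0,0]},{"jaw": 30,"travel": [0,0,0],"delta_rot": [0,0,0]}])

```text
time_s: 14.55
position: [0.5419, -0.4277, 0.1889]
tcp_rot: [0.001, 0.899, 0.438, 0.0]
force: [0.5, -0.8, -1.9]
grip_width: 0.443
grip_force: 60.5
```

```bash
python3 go.py 386.7 291.5 188 52;python3 go.py 450 20 188 52
```

```text
yaw 51.99 pos [ 541.9 -427.7  188.9] tilt 0.1 t 14.55 F [ 0.5 -0.8 -1.9] grip 0.443 60.5319607257843 q7 -0.11
TURN -0.01 TRAVEL [ 4.712e+02 -5.651e+02 -1.000e-01] len 735.8
yaw 51.99 pos [ 541.9 -427.7  188.9] tilt 0.1 t 14.55 F [ 0.5 -0.8 -1.9] grip 0.443 60.5319607257843 q7 -0.11
TURN -0.01 TRAVEL [ 2.962e+02 -3.481e+02  3.000e-01] len 457.1
```

Request:
arm_command(commands=[{"jaw": 30,"travel": [12.5,-15,0],"delta_rot": [0,0,0]},{"jaw": 30,"travel": [25,-30,0],"delta_rot": [0,0,0]},{"jaw": 30,"travel": [25,-30,0],"delta_rot": [0,0,0]},{"jaw": 30,"travel": [25,-30,0],"delta_rot": [0,0,0]},{"jaw": 30,"travel": [25,-30,0],"delta_rot": [0,0,0]},{"jaw": 30,"travel": [25,-30,0],"delta_rot": [0,0,0]},{"jaw": 30,"travel": [25,-30,0],"delta_rot": [0,0,0]},{"jaw": 30,"travel": [25,-30,0],"delta_rot": [0,0,0]},{"jaw": 30,"travel": [25,-30,0],"delta_rot": [0,0,0]},{"jaw": 30,"travel": [25,-30,0],"delta_rot": [0,0,0]},{"jaw": 30,"travel": [25,-30,0],"delta_rot": [0,0,0]},{"jaw": 30,"travel": [25,-30,0],"delta_rot": [0,0,0]}])

```text
time_s: 15.75
position: [0.4457, 0.0128, 0.1868]
tcp_rot: [-0.0, 0.899, 0.438, -0.001]
force: [1.3, 0.4, -1.8]
grip_width: 0.442
grip_force: 60.7
```

Request:
arm_command(commands=[{"jaw": 30,"travel": [25,-30,0],"delta_rot": [0,0,0]},{"jaw": 30,"travel": [25,-30,0],"delta_rot": [0,0,0]},{"jaw": 30,"travel": [25,-30,0],"delta_rot": [0,0,0]},{"jaw": 30,"travel": [25,-30,0],"delta_rot": [0,0,0]},{"jaw": 30,"travel": [25,-30,0],"delta_rot": [0,0,0]},{"jaw": 30,"travel": [25,-30,0],"delta_rot": [0,0,0]},{"jaw": 30,"travel": [20,-24,0],"delta_rot": [0,0,0]},{"jaw": 30,"travel": [9,-11,0],"delta_rot": [0,0,0]},{"jaw": 30,"travel": [4.7,-5,0],"delta_rot": [0,0,0]},{"jaw": 30,"travel": [0,0,0],"delta_rot": [0,0,0]},{"jaw": 30,"travel": [0,0,0],"delta_rot": [0,0,0]}])

```text
time_s: 16.85
position: [0.387, 0.2903, 0.1875]
tcp_rot: [0.0, 0.899, 0.438, -0.0]
force: [-0.3, -0.5, -1.7]
grip_width: 0.443
grip_force: 60.7
```

```bash
python3 go.py 386.7 291.5 25 52
```

```text
yaw 51.91 pos [387.  290.3 187.5] tilt 0.05 t 16.85 F [-0.3 -0.5 -1.7] grip 0.443 60.716586112976074 q7 -1.36
TURN -0.09 TRAVEL [  0.9  -1.  162.5] len 162.5
```

Request:
arm_command(commands=[{"jaw": 30,"travel": [0.5,-0.5,15],"delta_rot": [0,0,0]},{"jaw": 30,"travel": [0,0,30],"delta_rot": [0,0,0]},{"jaw": 30,"travel": [0,0,30],"delta_rot": [0,0,0]},{"jaw": 30,"travel": [0,0,30],"delta_rot": [0,0,0]},{"jaw": 30,"travel": [0,0,20],"delta_rot": [0,0,0]},{"jaw": 30,"travel": [0,0,15],"delta_rot": [0,0,0]},{"jaw": 30,"travel": [0,0,10],"delta_rot": [0,0,0]},{"jaw": 30,"travel": [0,0,7],"delta_rot": [0,0,0]},{"jaw": 30,"travel": [0,0,3],"delta_rot": [0,0,0]},{"jaw": 30,"travel": [0,0,1],"delta_rot": [0,0,0]},{"jaw": 30,"travel": [0,0,0],"delta_rot": [0,0,0]},{"jaw": 30,"travel": [0,0,0],"delta_rot": [0,0,0]}])

```text
time_s: 18.05
position: [0.3867, 0.2925, 0.027]
tcp_rot: [-0.0, 0.899, 0.438, 0.0]
force: [0.2, -0.3, -2.0]
grip_width: 0.444
grip_force: 60.8
```

```bash
python3 go.py 386.7 291.5 22.2 52
```

```text
yaw 51.99 pos [386.7 292.5  27. ] tilt 0.04 t 18.05 F [ 0.2 -0.3 -2. ] grip 0.444 60.76594948768616 q7 -1.37
TURN -0.01 TRAVEL [-0.7  0.6  4.8] len 4.9
```

Request:
arm_command(commands=[{"jaw": 30,"travel": [0,0,1.5],"delta_rot": [0,0,0]},{"jaw": 30,"travel": [0,0,1],"delta_rot": [0,0,0]},{"jaw": 30,"travel": [0,0,1],"delta_rot": [0,0,0]},{"jaw": 30,"travel": [0,0,0.8],"delta_rot": [0,0,0]},{"jaw": 30,"travel": [0,0,0.4],"delta_rot": [0,0,0]},{"jaw": 30,"travel": [0,0,0],"delta_rot": [0,0,0]}])

```text
time_s: 18.65
position: [0.3866, 0.2924, 0.0222]
tcp_rot: [-0.0, 0.899, 0.438, 0.0]
force: [-1.1, -0.1, 5.0]
grip_width: 0.446
grip_force: 61.7
```

Contact made with 5 N of upward force. Releasing.

Request:
arm_command(commands=[{"jaw": 40,"travel": [0,0,0],"delta_rot": [0,0,0]},{"jaw": 48,"travel": [0,0,0],"delta_rot": [0,0,0]},{"jaw": 58,"travel": [0,0,0],"delta_rot": [0,0,0]},{"jaw": 68,"travel": [0,0,0],"delta_rot": [0,0,0]},{"jaw": 75,"travel": [0,0,0],"delta_rot": [0,0,0]},{"jaw": 75,"travel": [0,0,0],"delta_rot": [0,0,0]},{"jaw": 75,"travel": [0,0,-15],"delta_rot": [0,0,0]},{"jaw": 75,"travel": [0,0,-30],"delta_rot": [0,0,0]},{"jaw": 85,"travel": [0,0,-40],"delta_rot": [0,0,0]},{"jaw": 85,"travel": [0,0,-40],"delta_rot": [0,0,0]},{"jaw": 85,"travel": [0,0,-40],"delta_rot": [0,0,0]},{"jaw": 85,"travel": [0,0,-20],"delta_rot": [0,0,0]}])

```text
time_s: 19.85
position: [0.387, 0.2926, 0.21]
tcp_rot: [-0.0, 0.899, 0.438, 0.002]
force: [-0.5, 0.4, -0.7]
grip_width: 0.995
grip_force: 0.0
```

```bash
python3 go.py 442.7 -91.1 210 104.6
```

```text
yaw 51.99 pos [387.  292.6 210. ] tilt 0.19 t 19.85 F [-0.5  0.4 -0.7] grip 0.995 0.0 q7 -1.36
TURN -52.61 TRAVEL [-385.4  -42.8   -0.7] len 387.8
```

Request:
arm_command(commands=[{"jaw": 85,"travel": [0,0,0],"delta_rot": [0,0,-7.5]},{"jaw": 85,"travel": [0,0,0],"delta_rot": [0,0,-7.5]},{"jaw": 85,"travel": [0,0,0],"delta_rot": [0,0,-7.5]},{"jaw": 85,"travel": [0,0,0],"delta_rot": [0,0,-7.5]},{"jaw": 85,"travel": [0,0,0],"delta_rot": [0,0,-7.5]},{"jaw": 85,"travel": [0,0,0],"delta_rot": [0,0,-7.5]},{"jaw": 85,"travel": [0,0,0],"delta_rot": [0,0,-7.6]},{"jaw": 85,"travel": [-18,-2,0],"delta_rot": [0,0,0]},{"jaw": 85,"travel": [-36,-4,0],"delta_rot": [0,0,0]},{"jaw": 85,"travel": [-36,-4,0],"delta_rot": [0,0,0]},{"jaw": 85,"travel": [-36,-4,0],"delta_rot": [0,0,0]},{"jaw": 85,"travel": [-36,-4,0],"delta_rot": [0,0,0]}])

```text
time_s: 21.05
position: [0.4099, 0.1296, 0.207]
tcp_rot: [0.0, 0.612, 0.791, 0.0]
force: [0.9, 0.3, 0.1]
grip_width: 0.999
grip_force: 0.0
```

Request:
arm_command(commands=[{"jaw": 85,"travel": [-36,-4,0],"delta_rot": [0,0,0]},{"jaw": 85,"travel": [-36,-4,0],"delta_rot": [0,0,0]},{"jaw": 85,"travel": [-36,-4,0],"delta_rot": [0,0,0]},{"jaw": 85,"travel": [-36,-4,0],"delta_rot": [0,0,0]},{"jaw": 85,"travel": [-36,-4,0],"delta_rot": [0,0,0]},{"jaw": 85,"travel": [-26,-3,0],"delta_rot": [0,0,0]},{"jaw": 85,"travel": [-12,-1.3,0],"delta_rot": [0,0,0]},{"jaw": 85,"travel": [-5.5,-0.5,0],"delta_rot": [0,0,0]},{"jaw": 85,"travel": [0,0,0],"delta_rot": [0,0,0]},{"jaw": 85,"travel": [0,0,0],"delta_rot": [0,0,0]}])

```text
time_s: 22.05
position: [0.4423, -0.0903, 0.2069]
tcp_rot: [-0.0, 0.611, 0.792, 0.0]
force: [0.4, 0.5, -0.0]
grip_width: 0.996
grip_force: 0.0
```

```bash
python3 look.py 3 wrist top; python3 go.py 442.7 -91.1 25 104.6
cat > tin.py <<'E'
import sys,numpy as np,cv2
from h import ray
f,z,x,y=sys.argv[1],*map(float,sys.argv[2:5])
c=np.load(f);im=c["color"];g=cv2.cvtColor(im,cv2.COLOR_RGB2HSV)
p=c["mtx"]@(c["R"]@[x,y,z]+c["t"]);p=(p/p[2])[:2];print("expect",p.round(1),im[int(p[1]),int(p[0])])
E
python3 tin.py wrist3.npz .064 .4427 -.0911
```

```text
yaw 104.69 pos [442.3 -90.4 207. ] tilt 0.02 t 22.15 F [-0.5 -0.3 -0.7] grip 0.997 0.0 q7 0.1
TURN 0.09 TRAVEL [ -0.8   0.2 182. ] len 182.0
expect [319.6 168.5] [41 46 41]
```

View pics/wrist3.png

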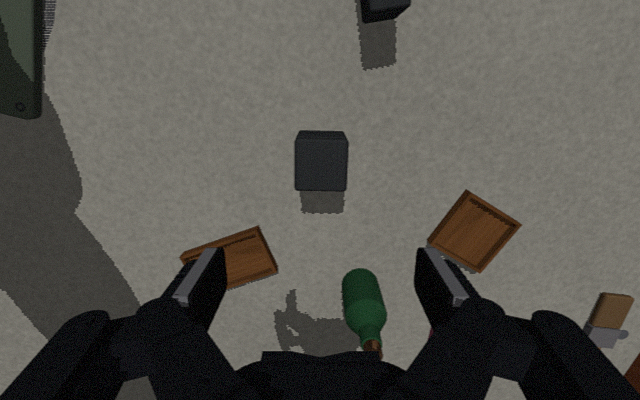

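The square tin's top face is centred at about (321,165) and aligned with the fingers; predicted (320,168).

Request:
arm_command(commands=[{"jaw": 85,"travel": [2,1,20],"delta_rot": [0,0,0]},{"jaw": 85,"travel": [0,0,30],"delta_rot": [0,0,0]},{"jaw": 80,"travel": [0,0,30],"delta_rot": [0,0,0]},{"jaw": 78,"travel": [0,0,30],"delta_rot": [0,0,0]},{"jaw": 78,"travel": [0,0,25],"delta_rot": [0,0,0]},{"jaw": 78,"travel": [0,0,20],"delta_rot": [0,0,0]},{"jaw": 78,"travel": [0,0,15],"delta_rot": [0,0,0]},{"jaw": 78,"travel": [0,0,10],"delta_rot": [0,0,0]},{"jaw": 78,"travel": [0,0,5],"delta_rot": [0,0,0]},{"jaw": 78,"travel": [0,0,2],"delta_rot": [0,0,0]},{"jaw": 78,"travel": [0,0,0],"delta_rot": [0,0,0]}])

```text
time_s: 23.25
position: [0.4429, -0.0892, 0.0202]
tcp_rot: [0.0, 0.612, 0.791, 0.0]
force: [-0.3, 0.2, 0.3]
grip_width: 0.913
grip_force: 0.0
```

Request:
arm_command(commands=[{"jaw": 68,"travel": [0,0,0],"delta_rot": [0,0,0]},{"jaw": 60,"travel": [0,0,0],"delta_rot": [0,0,0]},{"jaw": 54,"travel": [0,0,0],"delta_rot": [0,0,0]},{"jaw": 48,"travel": [0,0,0],"delta_rot": [0,0,0]},{"jaw": 40,"travel": [0,0,0],"delta_rot": [0,0,0]},{"jaw": 40,"travel": [0,0,0],"delta_rot": [0,0,0]},{"jaw": 40,"travel": [0,0,0],"delta_rot": [0,0,0]},{"jaw": 40,"travel": [0,0,0],"delta_rot": [0,0,0]},{"jaw": 40,"travel": [0,0,0],"delta_rot": [0,0,0]}])

```text
time_s: 24.15
position: [0.4427, -0.0894, 0.0204]
tcp_rot: [0.0, 0.612, 0.791, -0.0]
force: [-1.5, 0.1, 13.1]
grip_width: 0.598
grip_force: 60.7
```

Request:
arm_command(commands=[{"jaw": 40,"travel": [0,0,-5],"delta_rot": [0,0,0]},{"jaw": 40,"travel": [0,0,-15],"delta_rot": [0,0,0]},{"jaw": 40,"travel": [0,0,-25],"delta_rot": [0,0,0]},{"jaw": 40,"travel": [0,0,-30],"delta_rot": [0,0,0]},{"jaw": 40,"travel": [0,0,-30],"delta_rot": [0,0,0]},{"jaw": 40,"travel": [0,0,-30],"delta_rot": [0,0,0]},{"jaw": 40,"travel": [0,0,-25],"delta_rot": [0,0,0]},{"jaw": 40,"travel": [0,0,-10],"delta_rot": [0,0,0]},{"jaw": 40,"travel": [0,0,0],"delta_rot": [0,0,0]}])

```text
time_s: 25.05
position: [0.443, -0.0895, 0.1911]
tcp_rot: [0.001, 0.612, 0.791, 0.0]
force: [-0.8, 0.3, -3.6]
grip_width: 0.595
grip_force: 63.8
```

```bash
python3 go.py 645.9 -136.6 190 73.7
```

```text
yaw 104.58 pos [443.  -89.5 191.1] tilt 0.12 t 25.05 F [-0.8  0.3 -3.6] grip 0.595 63.758039474487305 q7 0.06
TURN 30.88 TRAVEL [ 11.7 207.9   1.6] len 208.3
```

Request:
arm_command(commands=[{"jaw": 40,"travel": [0,0,0],"delta_rot": [0,0,7.7]},{"jaw": 40,"travel": [0,0,0],"delta_rot": [0,0,7.7]},{"jaw": 40,"travel": [0,0,0],"delta_rot": [0,0,7.7]},{"jaw": 40,"travel": [0,0,0],"delta_rot": [0,0,7.7]},{"jaw": 40,"travel": [1,17,0],"delta_rot": [0,0,0]},{"jaw": 40,"travel": [2,35,0],"delta_rot": [0,0,0]},{"jaw": 40,"travel": [2,40,0],"delta_rot": [0,0,0]},{"jaw": 40,"travel": [2,40,0],"delta_rot": [0,0,0]},{"jaw": 40,"travel": [2,38,0],"delta_rot": [0,0,0]},{"jaw": 40,"travel": [1.7,25,0],"delta_rot": [0,0,0]},{"jaw": 40,"travel": [1,12.9,0],"delta_rot": [0,0,0]},{"jaw": 40,"travel": [0,0,0],"delta_rot": [0,0,0]}])

```text
time_s: 26.25
position: [0.646, -0.1361, 0.1878]
tcp_rot: [-0.001, 0.8, 0.6, -0.001]
force: [-0.1, 0.2, -3.2]
grip_width: 0.594
grip_force: 63.7
```

Request:
arm_command(commands=[{"jaw": 40,"travel": [0,0,15],"delta_rot": [0,0,0]},{"jaw": 40,"travel": [0,0,25],"delta_rot": [0,0,0]},{"jaw": 40,"travel": [0,0,25],"delta_rot": [0,0,0]},{"jaw": 40,"travel": [0,0,20],"delta_rot": [0,0,0]},{"jaw": 40,"travel": [0,0,15],"delta_rot": [0,0,0]},{"jaw": 40,"travel": [0,0,10],"delta_rot": [0,0,0]},{"jaw": 40,"travel": [0,0,0],"delta_rot": [0,0,0]}])

```text
time_s: 26.95
position: [0.6446, -0.1358, 0.0785]
tcp_rot: [-0.001, 0.8, 0.6, -0.001]
force: [-0.2, 0.1, -2.1]
grip_width: 0.591
grip_force: 63.7
```

```bash
python3 go.py 645.9 -136.6 29 73.7
```

```text
yaw 73.81 pos [ 644.6 -135.8   78.5] tilt 0.14 t 26.95 F [-0.2  0.1 -2.1] grip 0.591 63.70870918035507 q7 -0.26
TURN 0.11 TRAVEL [-0.3  1.6 49.5] len 49.6
```

Request:
arm_command(commands=[{"jaw": 40,"travel": [0,1,15],"delta_rot": [0,0,0]},{"jaw": 40,"travel": [0,0,15],"delta_rot": [0,0,0]},{"jaw": 40,"travel": [0,0,10],"delta_rot": [0,0,0]},{"jaw": 40,"travel": [0,0,6],"delta_rot": [0,0,0]},{"jaw": 40,"travel": [0,0,3],"delta_rot": [0,0,0]},{"jaw": 40,"travel": [0,0,1],"delta_rot": [0,0,0]},{"jaw": 40,"travel": [0,0,0],"delta_rot": [0,0,0]},{"jaw": 40,"travel": [0,0,0],"delta_rot": [0,0,0]}])

```text
time_s: 27.75
position: [0.6468, -0.1364, 0.0303]
tcp_rot: [0.0, 0.8, 0.6, 0.0]
force: [-0.3, 0.6, -1.7]
grip_width: 0.598
grip_force: 63.8
```

Request:
arm_command(commands=[{"jaw": 40,"travel": [0,0,2],"delta_rot": [0,0,0]},{"jaw": 40,"travel": [0,0,1.5],"delta_rot": [0,0,0]},{"jaw": 40,"travel": [0,0,1],"delta_rot": [0,0,0]},{"jaw": 40,"travel": [0,0,0.7],"delta_rot": [0,0,0]},{"jaw": 40,"travel": [0,0,0.5],"delta_rot": [0,0,0]},{"jaw": 40,"travel": [0,0,0],"delta_rot": [0,0,0]}])

```text
time_s: 28.35
position: [0.6466, -0.1363, 0.0245]
tcp_rot: [-0.0, 0.8, 0.6, 0.0]
force: [-2.0, 0.8, 5.2]
grip_width: 0.593
grip_force: 64.4
```

Request:
arm_command(commands=[{"jaw": 50,"travel": [0,0,0],"delta_rot": [0,0,0]},{"jaw": 58,"travel": [0,0,0],"delta_rot": [0,0,0]},{"jaw": 66,"travel": [0,0,0],"delta_rot": [0,0,0]},{"jaw": 75,"travel": [0,0,0],"delta_rot": [0,0,0]},{"jaw": 80,"travel": [0,0,0],"delta_rot": [0,0,0]},{"jaw": 80,"travel": [0,0,0],"delta_rot": [0,0,0]},{"jaw": 80,"travel": [0,0,-15],"delta_rot": [0,0,0]},{"jaw": 80,"travel": [0,0,-30],"delta_rot": [0,0,0]},{"jaw": 85,"travel": [0,0,-40],"delta_rot": [0,0,0]},{"jaw": 85,"travel": [0,0,-40],"delta_rot": [0,0,0]},{"jaw": 85,"travel": [0,0,-40],"delta_rot": [0,0,0]},{"jaw": 85,"travel": [0,0,-20],"delta_rot": [0,0,0]}])

```text
time_s: 29.55
position: [0.6473, -0.1365, 0.2141]
tcp_rot: [0.002, 0.8, 0.6, 0.002]
force: [-0.1, -0.3, 0.5]
grip_width: 0.994
grip_force: 0.0
```

```bash
python3 go.py 449.5 92 210 113.4
```

```text
yaw 73.79 pos [ 647.3 -136.5  214.1] tilt 0.27 t 29.55 F [-0.1 -0.3  0.5] grip 0.994 0.0 q7 -0.23
TURN -39.61 TRAVEL [288.3 -90.8   3. ] len 302.2
```

Request:
arm_command(commands=[{"jaw": 85,"travel": [0,0,0],"delta_rot": [0,0,-8]},{"jaw": 85,"travel": [0,0,0],"delta_rot": [0,0,-8]},{"jaw": 85,"travel": [0,0,0],"delta_rot": [0,0,-8]},{"jaw": 85,"travel": [0,0,0],"delta_rot": [0,0,-8]},{"jaw": 85,"travel": [0,0,0],"delta_rot": [0,0,-7.7]},{"jaw": 85,"travel": [20,-6.3,0],"delta_rot": [0,0,0]},{"jaw": 85,"travel": [40,-12.6,0],"delta_rot": [0,0,0]},{"jaw": 85,"travel": [40,-12.6,0],"delta_rot": [0,0,0]},{"jaw": 85,"travel": [40,-12.6,0],"delta_rot": [0,0,0]},{"jaw": 85,"travel": [40,-12.6,0],"delta_rot": [0,0,0]},{"jaw": 85,"travel": [40,-12.6,0],"delta_rot": [0,0,0]},{"jaw": 85,"travel": [40,-12.6,0],"delta_rot": [0,0,0]}])

```text
time_s: 30.75
position: [0.4667, 0.0703, 0.2103]
tcp_rot: [0.001, 0.548, 0.836, 0.0]
force: [1.6, 1.5, -0.7]
grip_width: 0.994
grip_force: 0.0
```

Request:
arm_command(commands=[{"jaw": 85,"travel": [20,-6.3,0],"delta_rot": [0,0,0]},{"jaw": 85,"travel": [8,-2.6,0],"delta_rot": [0,0,0]},{"jaw": 85,"travel": [0,0,0],"delta_rot": [0,0,0]},{"jaw": 85,"travel": [0,0,0],"delta_rot": [0,0,0]}])

```text
time_s: 31.15
position: [0.4492, 0.0907, 0.2095]
tcp_rot: [0.0, 0.549, 0.836, 0.0]
force: [-0.7, 0.7, 0.0]
grip_width: 0.994
grip_force: 0.0
```

```bash
python3 look.py 4 wrist top; python3 go.py 449.5 92 20 113.4; python3 tin.py wrist4.npz .058 .4495 .092
```

```text
yaw 113.41 pos [449.1  90.6 209.2] tilt 0.01 t 31.25 F [ 0.2 -1.1 -0. ] grip 0.997 0.0 q7 -0.15
TURN 0.01 TRAVEL [  1.2   0.9 189.2] len 189.2
expect [320.1 164.2] [31 27 27]
```

View pics/wrist4.png

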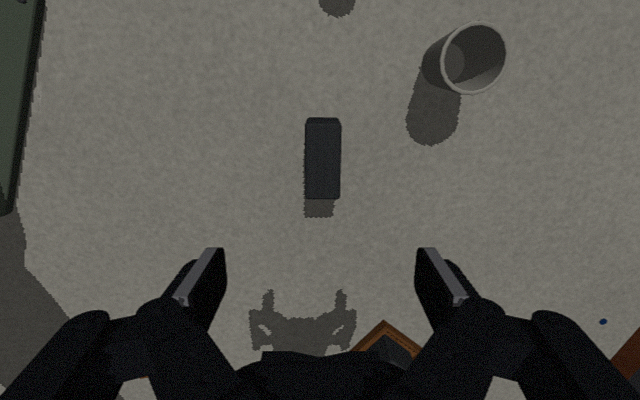

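The oblong tin's top face is centred at (323,162) and aligned with the fingers; predicted (320,164).

Request:
arm_command(commands=[{"jaw": 85,"travel": [2.5,2.5,21],"delta_rot": [0,0,0]},{"jaw": 85,"travel": [0,0,30],"delta_rot": [0,0,0]},{"jaw": 80,"travel": [0,0,30],"delta_rot": [0,0,0]},{"jaw": 72,"travel": [0,0,30],"delta_rot": [0,0,0]},{"jaw": 66,"travel": [0,0,25],"delta_rot": [0,0,0]},{"jaw": 66,"travel": [0,0,20],"delta_rot": [0,0,0]},{"jaw": 66,"travel": [0,0,15],"delta_rot": [0,0,0]},{"jaw": 66,"travel": [0,0,12],"delta_rot": [0,0,0]},{"jaw": 66,"travel": [0,0,5],"delta_rot": [0,0,0]},{"jaw": 66,"travel": [0,0,3],"delta_rot": [0,0,0]},{"jaw": 66,"travel": [0,0,0],"delta_rot": [0,0,0]}])

```text
time_s: 32.35
position: [0.45, 0.0946, 0.0182]
tcp_rot: [0.0, 0.548, 0.836, 0.0]
force: [0.3, -0.9, 0.4]
grip_width: 0.774
grip_force: 0.0
```

Request:
arm_command(commands=[{"jaw": 56,"travel": [0,0,0],"delta_rot": [0,0,0]},{"jaw": 48,"travel": [0,0,0],"delta_rot": [0,0,0]},{"jaw": 40,"travel": [0,0,0],"delta_rot": [0,0,0]},{"jaw": 34,"travel": [0,0,0],"delta_rot": [0,0,0]},{"jaw": 26,"travel": [0,0,0],"delta_rot": [0,0,0]},{"jaw": 26,"travel": [0,0,0],"delta_rot": [0,0,0]},{"jaw": 26,"travel": [0,0,0],"delta_rot": [0,0,0]},{"jaw": 26,"travel": [0,0,0],"delta_rot": [0,0,0]},{"jaw": 26,"travel": [0,0,0],"delta_rot": [0,0,0]}])

```text
time_s: 33.25
position: [0.45, 0.0949, 0.0187]
tcp_rot: [0.0, 0.548, 0.836, 0.0]
force: [-0.6, 0.3, 11.9]
grip_width: 0.403
grip_force: 58.6
```

Request:
arm_command(commands=[{"jaw": 26,"travel": [0,0,-5],"delta_rot": [0,0,0]},{"jaw": 26,"travel": [0,0,-15],"delta_rot": [0,0,0]},{"jaw": 26,"travel": [0,0,-25],"delta_rot": [0,0,0]},{"jaw": 26,"travel": [0,0,-30],"delta_rot": [0,0,0]},{"jaw": 26,"travel": [0,0,-30],"delta_rot": [0,0,0]},{"jaw": 26,"travel": [0,0,-30],"delta_rot": [0,0,0]},{"jaw": 26,"travel": [0,0,-25],"delta_rot": [0,0,0]},{"jaw": 26,"travel": [0,0,-10],"delta_rot": [0,0,0]},{"jaw": 26,"travel": [0,0,0],"delta_rot": [0,0,0]}])

```text
time_s: 34.15
position: [0.4501, 0.0948, 0.1889]
tcp_rot: [0.001, 0.548, 0.836, 0.001]
force: [0.2, 0.8, -1.4]
grip_width: 0.408
grip_force: 60.7
```

```bash
python3 go.py 366 -251.8 188 35.6; python3 go.py 440 -100 188 35.6
```

```text
yaw 113.48 pos [450.1  94.8 188.9] tilt 0.09 t 34.15 F [ 0.2  0.8 -1.4] grip 0.408 60.69180563092232 q7 -0.19
TURN 77.88 TRAVEL [-270.1  232.8    0.7] len 356.6
yaw 113.48 pos [450.1  94.8 188.9] tilt 0.09 t 34.15 F [ 0.2  0.8 -1.4] grip 0.408 60.69180563092232 q7 -0.19
TURN 77.88 TRAVEL [-121.6  152.5    0.8] len 195.0
```

Request:
arm_command(commands=[{"jaw": 26,"travel": [0,0,0],"delta_rot": [0,0,7.8]},{"jaw": 26,"travel": [0,0,0],"delta_rot": [0,0,7.8]},{"jaw": 26,"travel": [0,0,0],"delta_rot": [0,0,7.8]},{"jaw": 26,"travel": [0,0,0],"delta_rot": [0,0,7.8]},{"jaw": 26,"travel": [0,0,0],"delta_rot": [0,0,7.8]},{"jaw": 26,"travel": [0,0,0],"delta_rot": [0,0,7.8]},{"jaw": 26,"travel": [0,0,0],"delta_rot": [0,0,7.8]},{"jaw": 26,"travel": [0,0,0],"delta_rot": [0,0,7.8]},{"jaw": 26,"travel": [0,0,0],"delta_rot": [0,0,7.8]},{"jaw": 26,"travel": [0,0,0],"delta_rot": [0,0,7.7]}])

```text
time_s: 35.15
position: [0.4493, 0.0945, 0.1869]
tcp_rot: [0.0, 0.953, 0.303, -0.001]
force: [-0.5, 0.0, -1.3]
grip_width: 0.402
grip_force: 60.5
```

Request:
arm_command(commands=[{"jaw": 26,"travel": [-15,13,0],"delta_rot": [0,0,0]},{"jaw": 26,"travel": [-29,25,0],"delta_rot": [0,0,0]},{"jaw": 26,"travel": [-29,25,0],"delta_rot": [0,0,0]},{"jaw": 26,"travel": [-29,25,0],"delta_rot": [0,0,0]},{"jaw": 26,"travel": [-29,25,0],"delta_rot": [0,0,0]},{"jaw": 26,"travel": [-29,25,0],"delta_rot": [0,0,0]},{"jaw": 26,"travel": [-29,25,0],"delta_rot": [0,0,0]},{"jaw": 26,"travel": [-29,25,0],"delta_rot": [0,0,0]},{"jaw": 26,"travel": [-29,25,0],"delta_rot": [0,0,0]},{"jaw": 26,"travel": [-16,13.5,0],"delta_rot": [0,0,0]},{"jaw": 26,"travel": [-7,6,0],"delta_rot": [0,0,0]},{"jaw": 26,"travel": [0,0,0],"delta_rot": [0,0,0]}])

```text
time_s: 36.35
position: [0.365, -0.2517, 0.1873]
tcp_rot: [-0.0, 0.952, 0.305, -0.001]
force: [0.1, -0.1, -2.4]
grip_width: 0.402
grip_force: 60.6
```

```bash
python3 go.py 366 -251.8 68 35.6
```

```text
yaw 35.52 pos [ 365.  -251.7  187.3] tilt 0.09 t 36.35 F [ 0.1 -0.1 -2.4] grip 0.402 60.58428134769201 q7 -0.45
TURN -0.08 TRAVEL [  0.9   0.8 119.3] len 119.3
```

Request:
arm_command(commands=[{"jaw": 26,"travel": [0.5,0.5,15],"delta_rot": [0,0,0]},{"jaw": 26,"travel": [0,0,30],"delta_rot": [0,0,0]},{"jaw": 26,"travel": [0,0,30],"delta_rot": [0,0,0]},{"jaw": 26,"travel": [0,0,30],"delta_rot": [0,0,0]},{"jaw": 26,"travel": [0,0,20],"delta_rot": [0,0,0]},{"jaw": 26,"travel": [0,0,15],"delta_rot": [0,0,0]},{"jaw": 26,"travel": [0,0,10],"delta_rot": [0,0,0]},{"jaw": 26,"travel": [0,0,6],"delta_rot": [0,0,0]},{"jaw": 26,"travel": [0,0,3],"delta_rot": [0,0,0]},{"jaw": 26,"travel": [0,0,0],"delta_rot": [0,0,0]},{"jaw": 26,"travel": [0,0,0],"delta_rot": [0,0,0]}])

```text
time_s: 37.45
position: [0.3664, -0.2515, 0.0296]
tcp_rot: [0.0, 0.952, 0.306, 0.0]
force: [-0.4, -0.3, -1.8]
grip_width: 0.408
grip_force: 60.6
```

```bash
python3 go.py 366 -251.8 22.7 35.6
```

```text
yaw 35.6 pos [ 366.4 -251.5   29.6] tilt 0.03 t 37.45 F [-0.4 -0.3 -1.8] grip 0.408 60.60231518000364 q7 -0.46
TURN -0.0 TRAVEL [-0.5 -0.   6.9] len 6.9
```

Request:
arm_command(commands=[{"jaw": 26,"travel": [0,0,2],"delta_rot": [0,0,0]},{"jaw": 26,"travel": [0,0,2],"delta_rot": [0,0,0]},{"jaw": 26,"travel": [0,0,1.2],"delta_rot": [0,0,0]},{"jaw": 26,"travel": [0,0,0.8],"delta_rot": [0,0,0]},{"jaw": 26,"travel": [0,0,0.6],"delta_rot": [0,0,0]},{"jaw": 26,"travel": [0,0,0.3],"delta_rot": [0,0,0]},{"jaw": 26,"travel": [0,0,0],"delta_rot": [0,0,0]}])

```text
time_s: 38.15
position: [0.3663, -0.2515, 0.0227]
tcp_rot: [0.0, 0.952, 0.306, 0.0]
force: [-1.4, 0.6, 12.4]
grip_width: 0.404
grip_force: 62.3
```

Request:
arm_command(commands=[{"jaw": 26,"travel": [0,0,-0.3],"delta_rot": [0,0,0]},{"jaw": 34,"travel": [0,0,0],"delta_rot": [0,0,0]},{"jaw": 42,"travel": [0,0,0],"delta_rot": [0,0,0]},{"jaw": 52,"travel": [0,0,0],"delta_rot": [0,0,0]},{"jaw": 62,"travel": [0,0,0],"delta_rot": [0,0,0]},{"jaw": 70,"travel": [0,0,0],"delta_rot": [0,0,0]},{"jaw": 70,"travel": [0,0,-15],"delta_rot": [0,0,0]},{"jaw": 70,"travel": [0,0,-30],"delta_rot": [0,0,0]},{"jaw": 80,"travel": [0,0,-40],"delta_rot": [0,0,0]},{"jaw": 85,"travel": [0,0,-40],"delta_rot": [0,0,0]},{"jaw": 85,"travel": [0,0,-40],"delta_rot": [0,0,0]},{"jaw": 85,"travel": [0,0,-20],"delta_rot": [0,0,0]}])

```text
time_s: 39.35
position: [0.3666, -0.2518, 0.2105]
tcp_rot: [0.001, 0.952, 0.306, 0.001]
force: [-0.5, 0.5, -0.7]
grip_width: 0.997
grip_force: 0.0
```

```bash
python3 look.py 5 wrist top side; python3 go.py 366 -251.8 250 35.6
python3 - <<'E'
import cv2
t=cv2.imread("pics/top5.png")[125:290,155:515];w=cv2.imread("pics/wrist5.png")
a=cv2.resize(t,None,fx=2.2,fy=2.2,interpolation=cv2.INTER_CUBIC);cv2.imwrite("pics/c5.png",cv2.convertScaleAbs(a,alpha=1.6,beta=15))
cv2.imwrite("pics/s5.png",cv2.resize(cv2.imread("pics/side5.png")[120:330,150:470],None,fx=2.4,fy=2.4,interpolation=cv2.INTER_CUBIC))
E
```

```text
yaw 35.59 pos [ 366.6 -251.7  208.3] tilt 0.11 t 39.5 F [-0.   0.6 -1. ] grip 0.998 0.0 q7 -0.45
TURN -0.01 TRAVEL [ -0.5  -0.1 -41.7] len 41.7
```

View pics/c5.png

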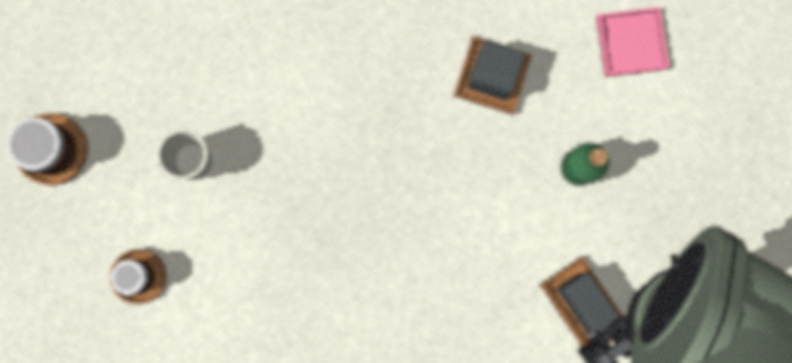

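View pics/s5.png

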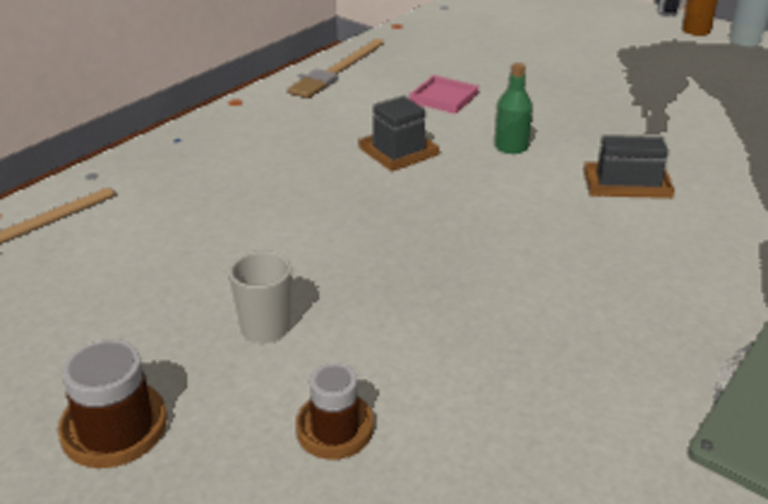

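View pics/wrist5.png

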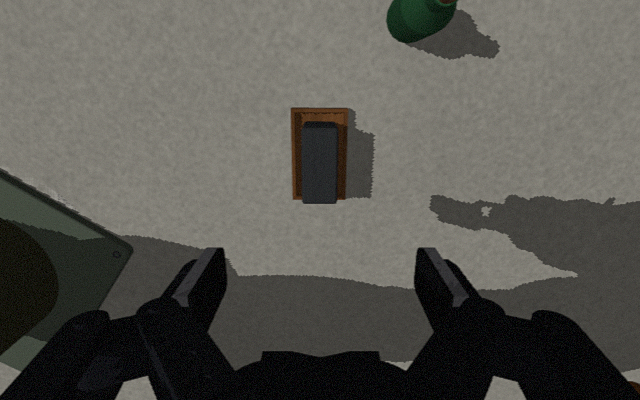

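All four containers stand upright inside their own dishes: in the side crop they are at (105,400), (335,410), (398,130) and (632,160). The pot and bottle have not moved, and the gripper is clear.

```bash
python3 -c "
from cell import manip
print(manip.finish_job())"
```

```text
the job is handed in; nothing more can be done
None
```

All four containers stand upright in their matching dishes, the bottle and open pot were left where they stood, and I handed the job in at about 39.5 s of the 128 s allowed; it returned no verdict.

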